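Cover the sample beaker and hold the conductivity probe in its guide bush

TASK

Get the beaker on the stirrer ready for a conductivity reading: gently lower the loose grey cover over the beaker's rim until it sits fully home and level, and let go of it. Then take the blue-handled probe out of its stand, lower its shaft through the guide bush of the cover without ever touching the cover or the beaker, and finish while holding it there in the gripper, upright, centred in the bush, its tip about half-way down the beaker and the probe resting on nothing. Leave the orange-handled probe in the stand, keep the beaker standing where it is, and do not disturb the dropper bottle and the vial.

Things in the scene. Friction and masses are not known exactly. Their poses are not given: they have to be found in the camera images.
- beaker: clear glass beaker, outside diameter 72 mm over the lip, 95 mm high, floor 2 mm thick, 0.22 kg; stands loose on the stirrer's plate. Origin: centre of its underside; z is its axis, upward. A white stir bar lies on its floor (up to 10 mm above the underside)
- beaker_rim (a point): centre of the beaker's open top, level with its rim, 95 mm above its underside
- cover_bush (a point): point on the axis of the cover's guide bush (30 mm outside diameter, 26 mm high, open bore of 22 mm through bush and disc), by which the cover is grasped: 31 mm above the foot, 15 mm above the disc, 11 mm below the bush's top; 19 mm above the rim when the cover is home
- cover_mouth (a point): centre of the upper end of the cover's bore, 42 mm above the foot of the cover (30 mm above the beaker's rim when the cover is home); z is the bore's axis
- cover: loose grey plastic beaker cover, 70 g, bush upward: a straight skirt (87 mm outside, 79 mm inside diameter, 12 mm deep), a flat disc on it (upper face 16 mm above the foot), an upright guide bush in the middle. Origin on the axis at the level of the foot (12 mm below the beaker's rim when home, the disc's underside on the rim); z upward
- blue_probe_grip (a point): middle of the handle of the blue-handled probe, 134 mm above the tip, 30 mm above the collar's upper face. The probe hangs upright by its collar in a hole of the stand's deck
- blue_probe_tip (a point): centre of the lower end of the blue probe's shaft; z along the probe
- blue_probe_shaft (a point): point on the axis of the blue probe's shaft, 78 mm above the tip, 22 mm below the collar (about level with the bush's mouth when the tip is half-way down the covered beaker)
- blue_probe: blue-handled probe, 90 g, 164 mm long, round about its z axis: shaft 12 mm diameter and 100 mm long, then a black collar 25 mm diameter and 4 mm thick, then the handle 20 mm diameter and 60 mm long. Origin at its tip, z upward along it
- orange_probe_grip (a point): middle of the handle of the orange-handled probe, which has the same shape and hangs in the other hole of the stand; to be left there
- probe_stand: fixed stand for the two probes: dark base 86 x 160 mm, white deck 62 x 160 mm with its upper face 110 mm above the bench and two holes of 16 mm, 110 mm apart, along the stand's y. Origin on the bench under its middle. Which probe hangs in which hole varies
- stirrer: fixed flat white stirrer, 145 x 120 mm, its grey plate (104 mm diameter) 18 mm above the bench. Origin on the bench under the plate's centre, where the beaker stands
- dropper_bottle: amber dropper bottle, 35 mm diameter, 110 mm high, loose on the bench; to be left alone; origin under its middle
- vial: small vial with blue cap, 25 mm diameter, 53 mm high, loose on the bench; to be left alone; origin under its middle
There are look-alikes about, which are no part of the job. There is more than one size of the stirrer; the one meant has the size given above.

How it is judged:
By the outcome, as a careful person would: the job done as asked, in the order asked, and still so for the second after the job is handed in, while the arm keeps its last pose, push and grip.
It also fails if it takes over 64 s, if anything falls off the work surface, if the arm or the gripper's body presses on something with over 40 N, if the wrist force passes 120 N, or if a joint passes its speed limit or range.

ROBOT

A 6-joint arm with a two-finger parallel gripper is mounted at the origin on a cart in front of the work surface, level with it; the furniture and walls round the work are solid. World frame = base frame: x ahead of the robot, y to its left, z up, the work surface at z = 0. Lengths are in m, angles in degrees, forces in N, time in s.
With the tool pointing down it reaches from about 0.35 to 0.925 m from the base axis. Payload 6.4 kg.
Tool frame: the origin (TCP) lies midway between the tips of the shut fingers; the grasp point (between the pads) lies 19 mm behind it; z points along the fingers, y is the line along which they close (so a half turn about z gives the same grasp; the last joint's range is limited). The gripper opens to 94 mm and grips with 3 to 60 N. Pads are 16 mm wide; open, the fingers measure 119 mm over their backs; the gripper's body (75 mm by 177 mm) begins 78 mm behind the grasp point.
Start: joints at [63.421, 14.043, 89.255, -0, 76.702, -9.975], TCP at [0.186, 0.623, 0.205] pointing down, gripper open.
Joint ranges: [-179.41, 179.41], [-58.25, 129.5], [7.25, 145.43], [-54.29, 234.29], [11.92, 165.04], [-157.13, 157.13]. Speed limits (degrees/s): [147.25, 147.25, 180, 180, 180, 180].

INTERFACE

Orientations are given as a 3x3 rotation matrix whose columns are the frame's x, y, z axes.
In Python, from cell import bot gives the robot as it stands. The module is installed in compiled form; this text tells all that it offers.
- The arm moves only by the tool carry_out, never from a script. Its argument "series" is a list of rows, each a list of 5 numbers: the gripper's target within -1 to 1 (shut at 1, half-way at 0, fully open at -1), then the shift along the tool's x, y, z scaled (see below), then the turn about the tool's z scaled (see below). In form: [[hand, tx, ty, tz, spin], ...]. A call has 1 to 12 rows; each row is the pose to reach, as a shift and turn from the pose commanded when the call began, along the tool's axes at that moment; what a row does not reach only later rows make up. The controller multiplies each number of a shift by 500 mm and each number of a turn by 45 degrees. A row lasts 1/10 s, in which the tool goes at most 50 mm and 8.59 degrees, less where a joint would pass 70% of its speed; a pose out of reach is approached as far as the arm can. A call with a number of a shift or a turn outside -1 to 1 is refused whole. A call with a gripper value outside its range is refused whole. The fingers move at their own pace and stop on an object; "squeeze" is the grip in N (left out, the last holds). Time passes only in rows, so rows that repeat a pose let the fingers close. It gives the time, the measured TCP pose, the force, the opening and the grip force at its end, in the units of the state.
- bot.observe(): the state, without advancing time (a new reading comes with each control period).
- bot.get_image(name): name is "side" or "top" or "wrist"; returns (picture, depth): 480x640x3 uint8, red, green, blue; 480x640 float32, m along the optical axis (not along the pixel's ray), 0 where there is no reading.
- bot.camera_info(name): a dict with "fx", "fy", "cx", "cy" (pixels), "R" (3x3) and "t" (3): a world point X has camera coordinates R X + t. Camera axes: x right, y down, z forward; pixel columns grow to the right and rows downward; lengths in m; the calibration is good to about 2 mm. The wrist camera is an equidistant fisheye: a pixel r from the principal point sees the ray r / f radians off the axis. A picture is of the moment at which its call begins: read the wrist's pose just before it. camera_info takes no time and is no camera call; for the wrist camera it gives the pose at the moment of the call.
- bot.finish_job(): hands the job in; it is judged then, once.
The state is a dict: "t": time; "joints": joint angles; "joint_velocities": joint speeds; "joint_torque": joint torques, N m; "tool_pos": TCP position; "eef_rot": TCP orientation; "ft_force": force on the tool from outside, world axes, zero at the start; "ft_torque": the same for the moment, N m; "gripper_width": finger opening in m; "gripper_force": force on a finger pad.
Only numpy, scipy, OpenCV 4.12 (cv2) and the standard library are available. Lean on these libraries where they do the work, as an engineer would, in place of code of your own. Each camera call takes 0.05 s, during which the arm holds its last target. There are 200 camera calls.

## Working session

There is one attempt and no reset: what is moved stays moved. The work goes in short steps, Python scripts to look and compute and a tool call to move; the robot and the scene stay as the last step left them, time stands still between calls to the robot, and variables do not carry over. Pictures are saved under pics/ and viewed, at most 13 in all, crops included, and the job is handed in when it is done.

Besides the shell and the picture viewer there is one more tool, called after ">>>" as a command line: name --pt "numbers of a row" for each row, then --argument value for the rest. carry_out: Moves the arm, as the interface text tells. Shifts and turns lie within -1 to 1; 1 stands for 500 mm of shift or 45 degrees of turn. Its arguments: {"type":"object","properties":{"series":{"type":"array","items":{"type":"array","items":{"type":"number"}}},"squeeze":{"type":"number"}},"required":["series"]}

```bash
mkdir -p pics
cat > h.py <<'E'
import numpy as np, cv2
from cell import bot
def shot(n):
    ci=bot.camera_info(n); im,d=bot.get_image(n); return ci,im,d
def pts(ci,d):
    v,u=np.mgrid[0:480,0:640]
    X=np.stack([(u-ci['cx'])/ci['fx']*d,(v-ci['cy'])/ci['fy']*d,d],-1)
    return (X-np.array(ci['t']))@np.array(ci['R'])
def save(n,im): cv2.imwrite('pics/'+n+'.png',im[...,::-1])
E
python3 - <<'E'
from h import *
s=bot.observe(); print({k:np.round(s[k],3).tolist() for k in('t','tool_pos','eef_rot','gripper_width','ft_force')})
for n in('top','side'):
    ci,im,d=shot(n); save(n+'0',im); np.savez(n+'0.npz',im=im,d=d,**ci)
    print(n,{k:np.round(v,3).tolist() for k,v in ci.items()})
E
```

```text
{'t': 0.0, 'tool_pos': [0.185, 0.622, 0.204], 'eef_rot': [[-0.958, 0.286, -0.001], [0.286, 0.958, -0.002], [0.0, -0.002, -1.0]], 'gripper_width': 0.094, 'ft_force': [0.114, 0.083, 0.643]}
top {'fx': 571.567, 'fy': 571.567, 'cx': 317.068, 'cy': 249.513, 'R': [[0.017, -1.0, 0.017], [-0.996, -0.019, -0.087], [0.087, -0.015, -0.996]], 't': [-0.056, 0.59, 1.421]}
side {'fx': 454.264, 'fy': 454.264, 'cx': 324.456, 'cy': 238.302, 'R': [[0.97, -0.244, -0.001], [-0.093, -0.364, -0.927], [0.225, 0.899, -0.376]], 't': [-0.545, 0.129, 0.974]}
```

View pics/top0.png

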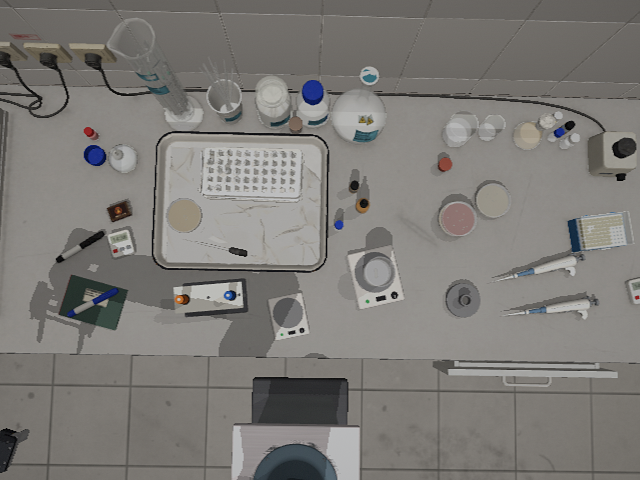

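View pics/side0.png

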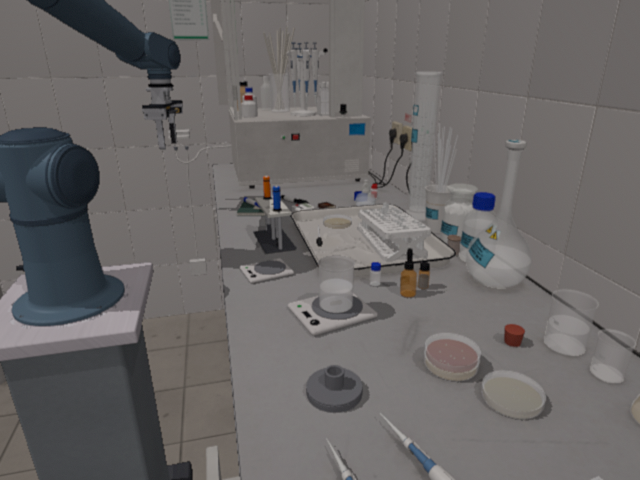

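Top view:
- The only grey disc with an upright bush is the cover at (463,298). The petri dishes at (457,219) and (492,199) are lookalikes.
- The beaker stands on the larger stirrer at (375,275). The smaller, empty stirrer at (288,315) is a lookalike. The beakers at (456,130) and (490,125) at the back are others.
- The blue probe is in the stand at (230,295) and the orange one at (181,299). The blue pen at (93,303) and blue caps at (95,155) and (313,92) are lookalikes.
- The dropper bottle is at (362,205) and the vial at (339,225).

```bash
cat >> h.py <<'E'
def ld(n):
    z=np.load(n+'0.npz'); return {k:z[k] for k in('fx','fy','cx','cy','R','t')},z['im'],z['d']
def ray(ci,u,v,z):
    R=np.array(ci['R']);c=-R.T@np.array(ci['t']); r=R.T@np.array([(u-ci['cx'])/ci['fx'],(v-ci['cy'])/ci['fy'],1.])
    return c+r*(z-c[2])/r[2]
def circ(P):
    (x,y),r=cv2.minEnclosingCircle(P[:,:2].astype(np.float32)); return np.round([x,y,r],4)
E
python3 - <<'E'
from h import *
ci,im,d=ld('top'); P=pts(ci,d)
def reg(u0,u1,v0,v1,z0,z1):
    p=P[v0:v1,u0:u1].reshape(-1,3); dd=d[v0:v1,u0:u1].ravel()
    return p[(dd>0)&(p[:,2]>z0)&(p[:,2]<z1)]
for nm,a in dict(bush=(435,490,270,325,.03,.06),disc=(435,490,270,325,.008,.06),beaker=(345,405,240,310,.05,.15),plate=(345,405,240,310,.012,.025),
  blue=(215,245,280,310,.15,.2),orange=(168,195,285,312,.15,.2),deck=(165,255,275,320,.095,.125),dropper=(345,375,185,220,.06,.13),vial=(330,348,215,235,.03,.07)).items():
    p=reg(*a); 
    if len(p)<3: print(nm,len(p)); continue
    print(nm,len(p),'circ',circ(p),'med',np.round(np.median(p,0),4),'zmax',p[:,2].max().round(4), cv2.minAreaRect((p[:,:2]*1000).astype(np.float32)) if nm in('deck',) else '')
# colour
hsv=cv2.cvtColor(im,cv2.COLOR_RGB2HSV)
for nm,(lo,hi,b) in dict(blue=((105,120,80),(125,255,255),(215,245,280,310)),orange=((5,150,100),(20,255,255),(168,195,285,312))).items():
    m=cv2.inRange(hsv,lo,hi); q=np.argwhere(m[b[2]:b[3],b[0]:b[1]])+[b[2],b[0]]
    print(nm,len(q),q.mean(0),q.min(0),q.max(0))
cv2.imwrite('pics/crop.png',cv2.resize(np.hstack([im[230:330,340:440],im[250:350,412:512]]),None,fx=4,fy=4,interpolation=cv2.INTER_CUBIC)[...,::-1])
E
```

```text
bush 75 circ [ 0.4696 -0.4194  0.0153] med [ 0.47   -0.4177  0.04  ] zmax 0.048 
disc 902 circ [ 0.4754 -0.4208  0.0809] med [ 0.47   -0.417   0.0164] zmax 0.048 
beaker 752 circ [ 0.5346 -0.1949  0.0361] med [ 0.5353 -0.1987  0.0624] zmax 0.1186 
plate 1558 circ [ 0.5264 -0.1958  0.0904] med [ 0.5074 -0.1857  0.016 ] zmax 0.025 
blue 69 circ [0.4716 0.1556 0.0101] med [0.4713 0.1551 0.1736] zmax 0.1799 
orange 80 circ [0.4607 0.2651 0.0105] med [0.4603 0.2634 0.1721] zmax 0.179 
deck 1615 circ [0.4658 0.2106 0.0849] med [0.466  0.2102 0.1097] zmax 0.1249 ((465.95709228515625, 211.30322265625), (62.082054138183594, 161.51747131347656), 5.817570209503174)
dropper 79 circ [ 0.7226 -0.1443  0.0332] med [ 0.7013 -0.155   0.0775] zmax 0.1115 
vial 79 circ [ 0.6528 -0.0981  0.0123] med [ 0.651  -0.0982  0.0525] zmax 0.0624 
blue 48 [294.97916667 228.375     ] [291 224] [299 233]
orange 53 [299.30188679 179.50943396] [295 175] [303 186]
```

View pics/crop.png

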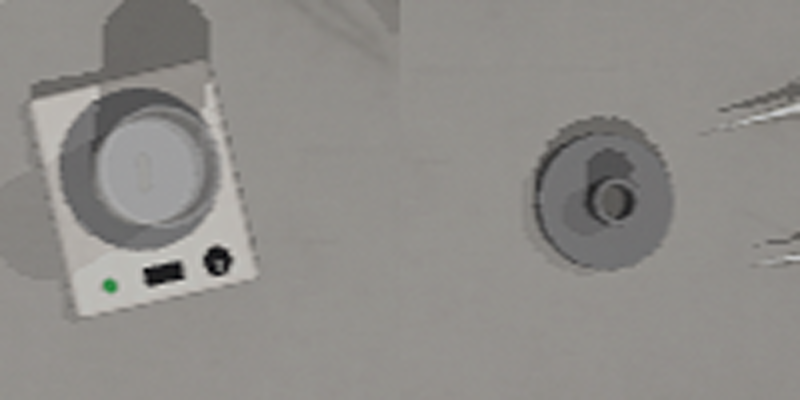

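>>> carry_out --pt "-1 -0.816 -0.532 -0.1 -0.369" --pt "-1 -0.816 -0.532 -0.1 -0.369" --pt "-1 -0.816 -0.532 -0.1 -0.369" --pt "-1 -0.816 -0.532 -0.1 -0.369" --pt "-1 -0.816 -0.532 -0.1 -0.369" --pt "-1 -0.816 -0.532 -0.1 -0.369" --pt "-1 -0.816 -0.532 -0.1 -0.369" --pt "-1 -0.816 -0.532 -0.1 -0.369" --pt "-1 -0.816 -0.532 -0.1 -0.369" --pt "-1 -0.816 -0.532 -0.1 -0.369" --pt "-1 -0.816 -0.532 -0.1 -0.369" --pt "-1 -0.816 -0.532 -0.1 -0.369" --squeeze 12

```text
t: 1.3
tool_pos: [0.5007, 0.2509, 0.255]
eef_rot: [[-1.0, 0.002, -0.001], [0.002, 1.0, 0.0], [0.001, 0.0, -1.0]]
ft_force: [-0.3, 1.6, -0.6]
gripper_width: 0.0938
gripper_force: 0.0
```

>>> carry_out --pt "-1 -0.068 -0.892 -0.05 0" --pt "-1 -0.068 -0.892 -0.05 0" --pt "-1 -0.068 -0.892 -0.05 0" --pt "-1 -0.068 -0.892 -0.05 0" --pt "-1 -0.068 -0.892 -0.05 0" --pt "-1 -0.068 -0.892 -0.05 0" --pt "-1 -0.068 -0.892 -0.05 0" --pt "-1 -0.068 -0.892 -0.05 0" --pt "-1 -0.068 -0.892 -0.05 0" --pt "-1 -0.068 -0.892 -0.05 0" --pt "-1 -0.068 -0.892 -0.05 0" --pt "-1 -0.068 -0.892 -0.05 0"

```text
t: 2.5
tool_pos: [0.5348, -0.1924, 0.2801]
eef_rot: [[-1.0, -0.002, -0.001], [-0.002, 1.0, 0.001], [0.001, 0.001, -1.0]]
ft_force: [-0.6, 0.4, 0.2]
gripper_width: 0.0939
gripper_force: 0.0
```

Run:
```python
from h import *
ci,im,d=shot('wrist'); save('w1',im); np.savez('w10.npz',im=im,d=d,**ci)
print({k:np.round(v,3).tolist() for k,v in ci.items()}, -np.array(ci['R']).T@np.array(ci['t']), bot.observe()['tool_pos'])
```

```text
{'fx': 371.648, 'fy': 371.648, 'cx': 307.965, 'cy': 235.199, 'R': [[-0.002, 1.0, 0.001], [0.974, 0.002, 0.226], [0.226, 0.001, -0.974]], 't': [0.194, -0.561, 0.342]} [ 0.46918274 -0.1933558   0.45981842] [ 0.53481092 -0.19241048  0.28016562]
```

View pics/w1.png

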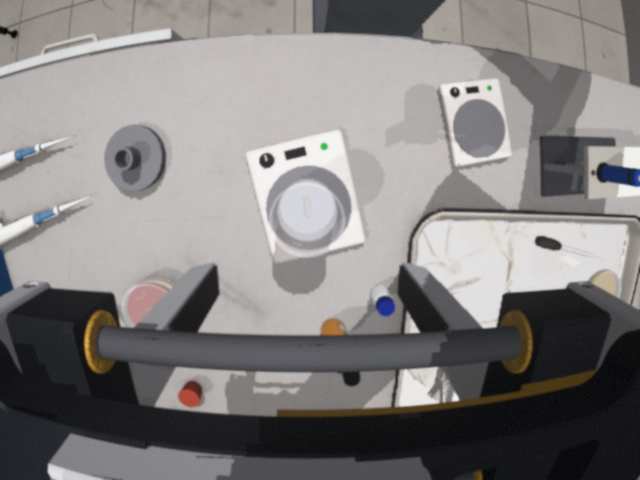

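The wrist view shows the beaker on the large stirrer near (308,212), the cover at (134,160) with its bush at (124,157), the small stirrer at (478,125), the vial at (383,300) and the dropper bottle at (334,328).

```bash
cat >> h.py <<'E'
def wrays(ci,u,v):
    x=(np.asarray(u,float)-ci['cx'])/ci['fx'];y=(np.asarray(v,float)-ci['cy'])/ci['fy'];r=np.hypot(x,y)+1e-9
    c=np.stack([np.sin(r)*x/r,np.sin(r)*y/r,np.cos(r)],-1)
    return c
def wpts(ci,d):
    v,u=np.mgrid[0:480,0:640]; c=wrays(ci,u,v); X=c/c[...,2:]*d[...,None]
    return (X-np.array(ci['t']))@np.array(ci['R'])
def wplane(ci,u,v,z):
    R=np.array(ci['R']);o=-R.T@np.array(ci['t']); r=wrays(ci,u,v)@R
    return o+r*((z-o[2])/r[...,2])[...,None]
def cfit(P):
    A=np.c_[2*P[:,:2],np.ones(len(P))]; s=np.linalg.lstsq(A,(P[:,:2]**2).sum(1),rcond=None)[0]
    return np.r_[s[:2],np.sqrt(s[2]+s[0]**2+s[1]**2)]
E
python3 - <<'E'
from h import *
ci,im,d=ld('w1'); P=wpts(ci,d)
for nm,(u0,u1,v0,v1,z0,z1) in dict(bush=(100,170,120,200,.03,.06),disc=(100,170,120,200,.013,.022),rim=(250,370,150,270,.095,.13),beak=(250,370,150,270,.03,.13)).items():
    p=P[v0:v1,u0:u1].reshape(-1,3); k=(d[v0:v1,u0:u1].ravel()>0)&(p[:,2]>z0)&(p[:,2]<z1); p=p[k]
    print(nm,len(p)); 
    if len(p)>5: print(circ(p),p.mean(0),np.percentile(p[:,2],[1,50,99]).round(4))
g=cv2.cvtColor(im,cv2.COLOR_RGB2GRAY)
# stirrer white outline -> rectangle at z~.018
m=((im.min(2)>185)).astype(np.uint8); m[:120]=0;m[265:]=0;m[:,:240]=0;m[:,372:]=0
q=np.argwhere(m); W=wplane(ci,q[:,1],q[:,0],.017)
print('stirrer',len(q),cv2.minAreaRect((W[:,:2]*1000).astype(np.float32)))
# plate: dark grey
for nm,(lo,hi) in dict(plate=(80,140),inner=(150,184)).items():
    m=((g>lo)&(g<hi)).astype(np.uint8); m[:140]=0;m[265:]=0;m[:,:255]=0;m[:,365:]=0
    print(nm,m.sum())
np.set_printoptions(linewidth=250)
print(g[212,255:365:2]);print(g[160:262:2,308])
cv2.imwrite('pics/b.png',cv2.resize(im[130:265,235:375],None,fx=4,fy=4,interpolation=cv2.INTER_CUBIC)[...,::-1])
E
```

```text
bush 342
[ 0.4711 -0.4187  0.0155] [ 0.47099048 -0.4175105   0.03923135] [0.0303 0.041  0.0442]
disc 2548
[ 0.4716 -0.4185  0.0438] [ 0.47105361 -0.41502406  0.01650378] [0.0141 0.0165 0.0201]
rim 1189
[ 0.5353 -0.194   0.0365] [ 0.54233072 -0.19397913  0.1094582 ] [0.0954 0.1114 0.1148]
beak 4558
[ 0.5353 -0.194   0.0365] [ 0.53994532 -0.19413875  0.07617987] [0.0464 0.062  0.1142]
stirrer 13249 ((520.33544921875, -195.98959350585938), (177.96031188964844, 165.26571655273438), 0.12990263104438782)
plate 1223
inner 2275
[196 192 188 217 240 230 162 162 180 155 145 172 192 206 214 213 214 217 215 215 214 215 213 214 209 202 211 210 210 213 214 214 211 213 213 214 214 213 211 203 185 150 134 156 167 137 132 132 192 238 239 231 199 174 178]
[244 244 233 162 149 148 144 138 135 150 187 211 225 219 213 216 214 214 210 209 209 208 210 211 213 212 210 211 206 210 216 214 214 214 214 214 214 201 200 197 182 151 145 144 147 178 194 205 190 141 132]
```

View pics/b.png

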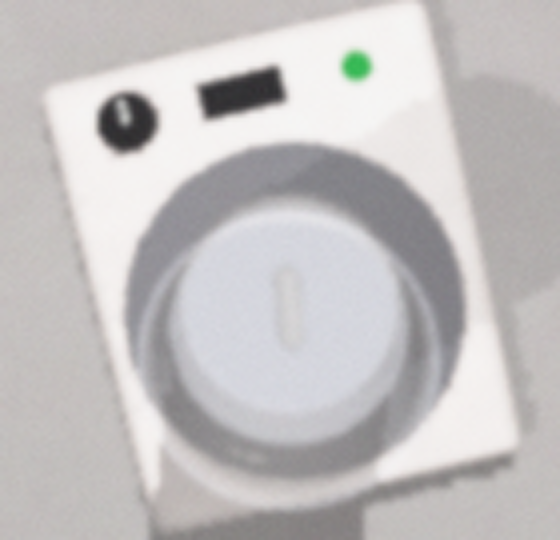

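The crop shows the stirrer in full. The beaker's base is centred on the plate with the stir bar at crop (288,310), and the rim ring leans down the picture. The choice of beaker and stirrer holds up.

>>> carry_out --pt "-0.28 0.127 -0.453 0.36 0" --pt "-0.28 0.127 -0.453 0.36 0" --pt "-0.28 0.127 -0.453 0.36 0" --pt "-0.28 0.127 -0.453 0.36 0" --pt "-0.28 0.127 -0.453 0.36 0" --pt "-0.28 0.127 -0.453 0.36 0" --pt "-0.28 0.127 -0.453 0.36 0" --pt "-0.28 0.127 -0.453 0.36 0" --pt "-0.28 0.127 -0.453 0.36 0" --pt "-0.28 0.127 -0.453 0.36 0"

```text
t: 3.55
tool_pos: [0.4727, -0.4202, 0.1023]
eef_rot: [[-1.0, -0.002, 0.002], [-0.002, 1.0, -0.002], [-0.002, -0.002, -1.0]]
ft_force: [-0.5, 0.4, -0.5]
gripper_width: 0.06
gripper_force: 0.0
```

Run:
```python
from h import *
ci,im,d=shot('wrist'); save('w2',im); P=wpts(ci,d)
s=bot.observe(); print(s['tool_pos'],s['eef_rot'],s['gripper_width'])
t=np.array([.471,-.4187])
n=np.hypot(P[...,0]-t[0],P[...,1]-t[1])
for nm,z0,z1,rm in (('bush',.03,.05,.025),('bushtop',.039,.05,.025),('disc',.012,.022,.055)):
    p=P[(d>0)&(P[...,2]>z0)&(P[...,2]<z1)&(n<rm)]; print(nm,len(p),circ(p) if len(p)>3 else '',np.median(p,0))
R=np.array(ci['R']);
X=R@np.array([.471,-.4187,.042])+ci['t']; r=np.arccos(X[2]/np.linalg.norm(X)); k=r/np.hypot(X[0],X[1]); print(ci['cx']+ci['fx']*k*X[0],ci['cy']+ci['fy']*k*X[1])
```

```text
[ 0.47252001 -0.42033265  0.10215094] [[-0.99999654 -0.00206899  0.00162752]
 [-0.00207209  0.99999604 -0.00190547]
 [-0.00162357 -0.00190884 -0.99999686]] 0.06043846423723041
bush 960 [ 0.4711 -0.4193  0.0153] [ 0.47172919 -0.41921042  0.04180233]
bushtop 738 [ 0.4711 -0.4193  0.0153] [ 0.47063782 -0.41922268  0.04209399]
disc 8680 [ 0.4716 -0.4191  0.0438] [ 0.46650596 -0.41936878  0.01637783]
311.2791068405537 246.82544578984027
```

View pics/w2.png

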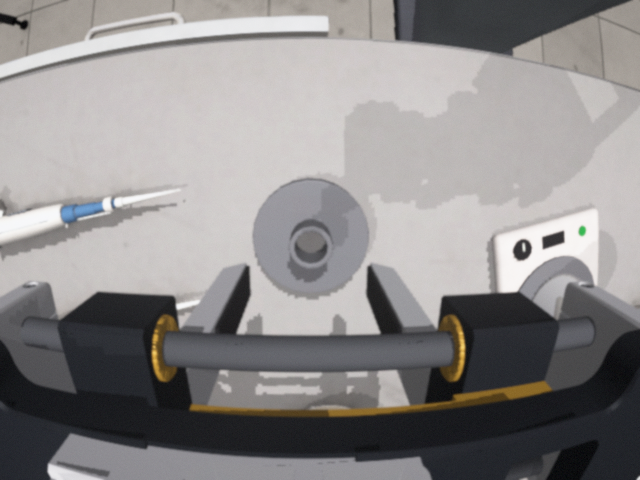

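The bush is between the fingers at pixel (311,246), with the pipette tips well clear at (185,190).

>>> carry_out --pt "-0.28 0.003 0.002 0.06 0" --pt "-0.28 0.003 0.002 0.12 0" --pt "-0.28 0.003 0.002 0.15 0" --pt "-0.28 0.003 0.002 0.165 0" --pt "-0.28 0.003 0.002 0.165 0" --pt "0.5 0.003 0.002 0.165 0" --pt "0.5 0.003 0.002 0.165 0" --pt "0.5 0.003 0.002 0.165 0" --pt "0.5 0.003 0.002 0.165 0" --pt "0.5 0.003 0.002 0.165 0" --squeeze 15

```text
t: 4.6
tool_pos: [0.4699, -0.4203, 0.0185]
eef_rot: [[-1.0, -0.0, 0.0], [-0.0, 1.0, -0.0], [-0.0, -0.0, -1.0]]
ft_force: [-0.6, 1.1, 1.9]
gripper_width: 0.0294
gripper_force: 15.0
```

>>> carry_out --pt "0.5 0 0 -0.03 0" --pt "0.5 0 0 -0.09 0" --pt "0.5 0 0 -0.17 0" --pt "0.5 0 0 -0.25 0" --pt "0.5 0 0 -0.33 0" --pt "0.5 0 0 -0.33 0" --pt "0.5 0 0 -0.33 0" --pt "0.5 0 0 -0.33 0"

```text
t: 5.4
tool_pos: [0.469, -0.4192, 0.1813]
eef_rot: [[-1.0, 0.0, -0.002], [0.0, 1.0, 0.002], [0.002, 0.002, -1.0]]
ft_force: [-0.0, 1.1, -0.9]
gripper_width: 0.0294
gripper_force: 15.0
```

```bash
cat > cov.py <<'E'
from h import *
# measure held cover: points relative to TCP
s=bot.observe(); tp=np.array(s['tool_pos']); ci,im,d=shot('wrist'); P=wpts(ci,d)-tp
print(tp,s['gripper_width'],s['ft_force'])
n=np.hypot(P[...,0],P[...,1])
for nm,z0,z1,rm in (('bushtop',.019,.03,.021),('disc',-.008,.003,.05)):
    p=P[(d>0)&(P[...,2]>z0)&(P[...,2]<z1)&(n<rm)]; print(nm,len(p),circ(p),np.median(p,0))
    if nm=='disc': print('plane',np.linalg.lstsq(np.c_[p[:,:2],np.ones(len(p))],p[:,2],rcond=None)[0],cfit(p[cv2.convexHull(p[:,:2].astype(np.float32),returnPoints=False).ravel()]))
E
python3 cov.py
```

```text
[ 0.46897892 -0.41918889  0.18132633] 0.02944615628325365 [-0.00408238  1.05602414 -0.91357668]
bushtop 1983 [-0.0034 -0.      0.0198] [-0.00184257 -0.00016431  0.02353307]
disc 10492 [ 0.0013 -0.0003  0.0437] [-0.01775959 -0.00054224 -0.00212879]
plane [ 0.00359648  0.00235388 -0.00205845] [-0.00262791 -0.00066917  0.04081729]
```

>>> carry_out --pt "0.5 -0.02 0.07 0 0" --pt "0.5 -0.045 0.155 0 0" --pt "0.5 -0.07 0.24 0 0" --pt "0.5 -0.095 0.33 0 0" --pt "0.5 -0.115 0.4 0 0" --pt "0.5 -0.125 0.435 0 0" --pt "0.5 -0.13 0.45 0 0" --pt "0.5 -0.13 0.45 0 0" --pt "0.5 -0.13 0.45 0 0" --pt "0.5 -0.13 0.45 0 0" --pt "0.5 -0.13 0.45 0 0"

```text
t: 6.55
tool_pos: [0.5345, -0.1961, 0.1828]
eef_rot: [[-1.0, 0.001, -0.0], [0.001, 1.0, -0.0], [0.0, -0.0, -1.0]]
ft_force: [-0.9, 0.0, -0.4]
gripper_width: 0.0296
gripper_force: 15.0
```

```bash
python3 cov.py
python3 - <<'E'
from h import *
ci,im,d=shot('side'); P=pts(ci,d); ct,it,dt=shot('top'); Q=pts(ct,dt)
print(bot.observe()['tool_pos'])
n=np.hypot(P[...,0]-.535,P[...,1]+.194)
for nm,z0,z1 in (('skirt',.155,.18),('rim',.1,.116),('wall',.03,.095)):
    p=P[(d>0)&(P[...,2]>z0)&(P[...,2]<z1)&(n<.055)]; print(nm,len(p)); 
    if len(p)>5: print(circ(p),cfit(p),p.min(0),p.max(0))
n=np.hypot(Q[...,0]-.535,Q[...,1]+.194)
p=Q[(dt>0)&(Q[...,2]>.14)&(Q[...,2]<.185)&(n<.06)]; print('top cover',len(p),circ(p) if len(p)>5 else '')
save('s2',cv2.resize(im[180:340,240:440],None,fx=4,fy=4,interpolation=cv2.INTER_CUBIC)[:600])
E
```

```text
[ 0.53446753 -0.19606443  0.18284771] 0.029578444410108363 [-0.88047021  0.00710012 -0.40036186]
bushtop 1973 [-0.0033  0.0001  0.0198] [-0.00185515 -0.00011554  0.02353077]
disc 10503 [ 0.0012 -0.0005  0.0435] [-0.01777565 -0.00051181 -0.00215273]
plane [ 4.75529744e-03 -5.33893020e-05 -2.06875179e-03] [-0.00184086 -0.00061449  0.04128375]
[ 0.53460868 -0.19563894  0.18298456]
skirt 782
[ 0.5359 -0.1991  0.0448] [ 0.53471219 -0.20319437  0.03431363] [ 0.49298728 -0.24378866  0.16321646] [ 0.58002862 -0.15660087  0.17999964]
rim 414
[ 0.5353 -0.1935  0.0378] [ 0.53589219 -0.19467342  0.03378776] [ 0.50073602 -0.23105974  0.1000153 ] [ 0.57139538 -0.15846021  0.11321719]
wall 1178
[ 0.5366 -0.1946  0.0371] [ 0.53597114 -0.19470539  0.03336501] [ 0.50143643 -0.23120841  0.03005714] [ 0.56852354 -0.15830209  0.09499567]
top cover 118 [ 0.5287 -0.1914  0.042 ]
```

View pics/s2.png

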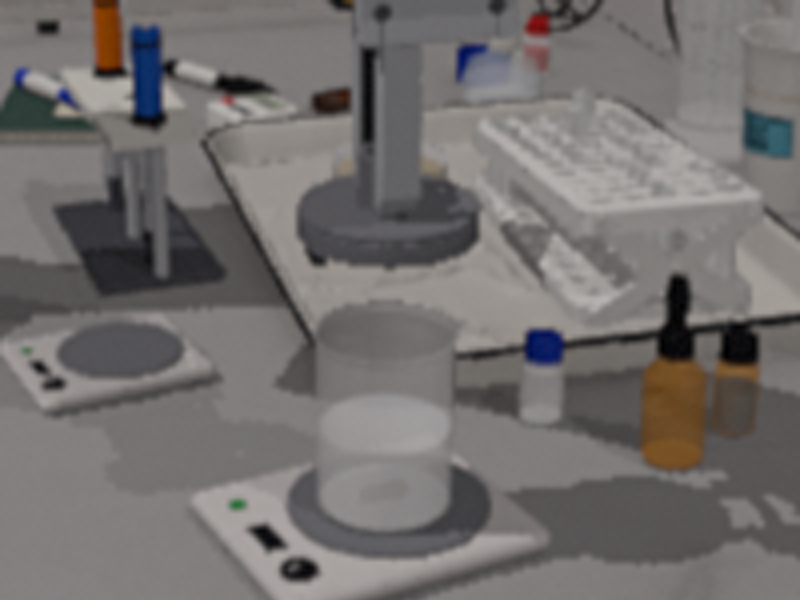

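The side view shows the cover held level over the beaker, with its skirt at crop (388,225) and the rim at (387,330). The blue and orange probes stand in the stand at crop (147,75) and (107,40).

>>> carry_out --pt "0.5 0.001 0.004 0.03 0" --pt "0.5 0.001 0.004 0.06 0" --pt "0.5 0.001 0.004 0.08 0" --pt "0.5 0.001 0.004 0.09 0" --pt "0.5 0.001 0.004 0.094 0" --pt "0.5 0.001 0.004 0.098 0" --pt "0.5 0.001 0.004 0.102 0" --pt "0.5 0.001 0.004 0.106 0" --pt "0.5 0.001 0.004 0.11 0" --pt "0.5 0.001 0.004 0.114 0" --pt "0.5 0.001 0.004 0.118 0" --pt "0.5 0.001 0.004 0.118 0"

```text
t: 7.9
tool_pos: [0.534, -0.193, 0.1236]
eef_rot: [[-1.0, -0.0, -0.001], [-0.0, 1.0, 0.0], [0.001, 0.0, -1.0]]
ft_force: [-0.2, -0.7, -0.2]
gripper_width: 0.0294
gripper_force: 15.0
```

>>> carry_out --pt "0.5 0 0 0.002 0" --pt "0.5 0 0 0.004 0" --pt "0.5 0 0 0.006 0" --pt "0.5 0 0 0.007 0" --pt "0.5 0 0 0.008 0" --pt "0.5 0 0 0.008 0" --pt "0.5 0 0 0.008 0"

```text
t: 8.6
tool_pos: [0.5342, -0.1931, 0.12]
eef_rot: [[-1.0, -0.0, 0.0], [-0.0, 1.0, -0.0], [-0.0, -0.0, -1.0]]
ft_force: [0.3, 0.1, -0.0]
gripper_width: 0.0294
gripper_force: 15.0
```

```bash
python3 cov.py
```

```text
[ 0.53423138 -0.19310228  0.11996188] 0.02940234710935263 [ 0.28189671  0.05170644 -0.03918803]
bushtop 1969 [-0.0033  0.      0.0198] [-0.00174706 -0.00012908  0.02350441]
disc 10496 [ 0.001  -0.0006  0.0434] [-0.01777463 -0.00056629 -0.00212856]
plane [ 5.49344024e-03  1.43596471e-05 -2.02694273e-03] [-0.00243262 -0.00090978  0.04076731]
```

>>> carry_out --pt "0.5 0 0 0.001 0" --pt "0.5 0 0 0.002 0" --pt "0.5 0 0 0.002 0" --pt "0.5 0 0 0.002 0"

```text
t: 9.05
tool_pos: [0.5345, -0.1932, 0.1195]
eef_rot: [[-1.0, -0.0, 0.001], [-0.0, 1.0, -0.0], [-0.001, -0.0, -1.0]]
ft_force: [-1.5, 1.5, 3.7]
gripper_width: 0.0292
gripper_force: 15.0
```

>>> carry_out --pt "0.2 0 0 0.002 0" --pt "0.0 0 0 0.002 0" --pt "-0.28 0 0 0.002 0" --pt "-0.28 0 0 0.002 0" --pt "-0.28 0 0 -0.03 0" --pt "-0.28 0 0 -0.12 0" --pt "-0.28 0 0 -0.22 0" --pt "-0.28 0 0 -0.3 0" --pt "-0.28 0 0 -0.3 0" --pt "-0.28 0 0 -0.3 0"

```text
t: 10.05
tool_pos: [0.5347, -0.1934, 0.271]
eef_rot: [[-1.0, -0.0, 0.003], [-0.0, 1.0, -0.002], [-0.003, -0.002, -1.0]]
ft_force: [0.5, -0.1, -1.0]
gripper_width: 0.0603
gripper_force: 0.0
```

```bash
cat > cv.py <<'E'
from h import *
def cover():
    s=bot.observe(); ci,im,d=shot('wrist'); P=wpts(ci,d); print(s['tool_pos'],s['t'])
    n=np.hypot(P[...,0]-.5353,P[...,1]+.1937)
    for nm,z0,z1,rm in (('bushtop',.139,.15,.022),('disc',.11,.124,.055)):
        p=P[(d>0)&(P[...,2]>z0)&(P[...,2]<z1)&(n<rm)]; print(nm,len(p),circ(p),np.median(p,0))
        if nm=='disc': print('plane',np.linalg.lstsq(np.c_[p[:,:2]-[.5353,-.1937],np.ones(len(p))],p[:,2],rcond=None)[0])
    return im
cover()
E
python3 cv.py
python3 - <<'E'
from h import *
ci,im,d=shot('side'); P=pts(ci,d)
n=np.hypot(P[...,0]-.535,P[...,1]+.194)
for nm,z0,z1 in (('skirt',.095,.116),('wall',.03,.09)):
    p=P[(d>0)&(P[...,2]>z0)&(P[...,2]<z1)&(n<.055)]; print(nm,len(p),cfit(p),p.min(0),p.max(0))
save('s3',cv2.resize(im[180:340,240:440],None,fx=4,fy=4,interpolation=cv2.INTER_CUBIC)[:600])
E
```

```text
[ 0.53473547 -0.19335327  0.27098051] 10.05
bushtop 482 [ 0.5352 -0.194   0.0153] [ 0.53516188 -0.19330861  0.14313012]
disc 5773 [ 0.5354 -0.1936  0.0439] [ 0.53106492 -0.19418497  0.11736361]
plane [ 1.38135234e-03 -1.14540923e-04  1.17363208e-01]
skirt 654 [ 0.5350249  -0.19941617  0.0354914 ] [ 0.49320504 -0.23910828  0.0950704 ] [ 0.57855929 -0.15412153  0.11599997]
wall 933 [ 0.5359607  -0.19490596  0.03323962] [ 0.50144488 -0.23116017  0.03003325] [ 0.56743525 -0.19062855  0.08998256]
```

View pics/s3.png

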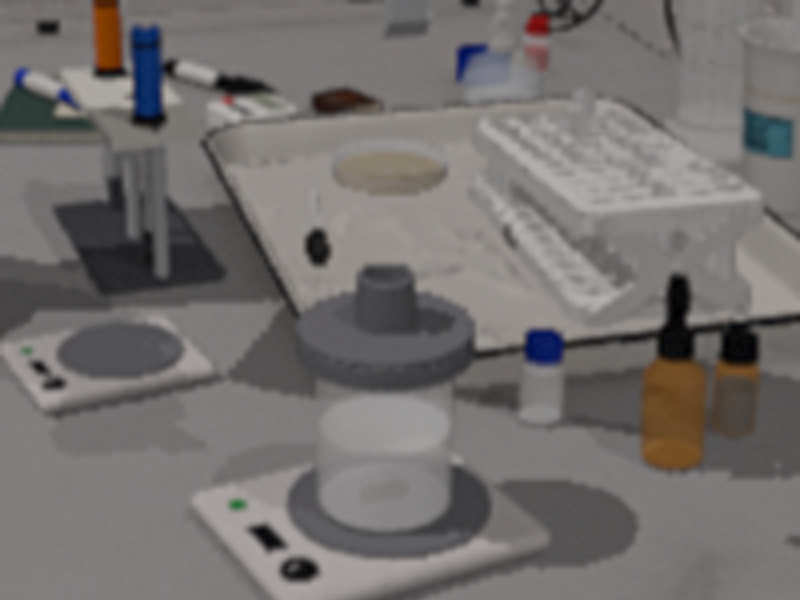

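The cover sits home and level on the beaker, and the beaker has not moved. Next is the blue probe.

>>> carry_out --pt "-0.28 0.126 0.698 0 0" --pt "-0.28 0.126 0.698 0 0" --pt "-0.28 0.126 0.698 0 0" --pt "-0.28 0.126 0.698 0 0" --pt "-0.28 0.126 0.698 0 0" --pt "-0.28 0.126 0.698 0 0" --pt "-0.28 0.126 0.698 0 0" --pt "-0.28 0.126 0.698 0 0" --pt "-0.28 0.126 0.698 0 0" --pt "-0.28 0.126 0.698 0 0" --pt "-0.28 0.126 0.698 0 0"

```text
t: 11.25
tool_pos: [0.4714, 0.1545, 0.2684]
eef_rot: [[-1.0, 0.002, -0.001], [0.002, 1.0, -0.0], [0.001, -0.0, -1.0]]
ft_force: [0.6, 0.1, 0.6]
gripper_width: 0.0604
gripper_force: 0.0
```

Run:
```python
from h import *
s=bot.observe(); ci,im,d=shot('wrist'); P=wpts(ci,d); print(s['tool_pos'])
hsv=cv2.cvtColor(im,cv2.COLOR_RGB2HSV); b=cv2.inRange(hsv,(105,120,40),(125,255,255))>0
n=np.hypot(P[...,0]-.4716,P[...,1]-.1556)
for nm,z0,z1 in (('top',.168,.182),('all',.12,.182),('low',.115,.14)):
    p=P[(d>0)&b&(P[...,2]>z0)&(P[...,2]<z1)&(n<.04)]; print(nm,len(p)); 
    if len(p)>5: print(circ(p),cfit(p),p.min(0),p.max(0))
p=P[(d>0)&(P[...,2]>.105)&(P[...,2]<.119)&(n<.017)]; print('collar',len(p),circ(p),np.median(p,0))
save('w4',im)
```

```text
[0.47143049 0.15449238 0.26837185]
top 393
[0.4716 0.1572 0.0098] [0.4714373  0.15705403 0.007308  ] [0.4620386  0.14856948 0.16816269] [0.4813485  0.16605796 0.17635911]
all 591
[0.4716 0.1571 0.0099] [0.47073067 0.15704859 0.00768133] [0.4620386  0.14856729 0.12016531] [0.4813485  0.16605796 0.17635911]
low 85
[0.4682 0.157  0.0086] [0.47169633 0.15714987 0.00918345] [0.46241792 0.14848929 0.11831313] [0.46910804 0.16544764 0.13985603]
collar 524 [0.4716 0.1556 0.017 ] [0.46435862 0.15209631 0.11085623]
```

View pics/w4.png

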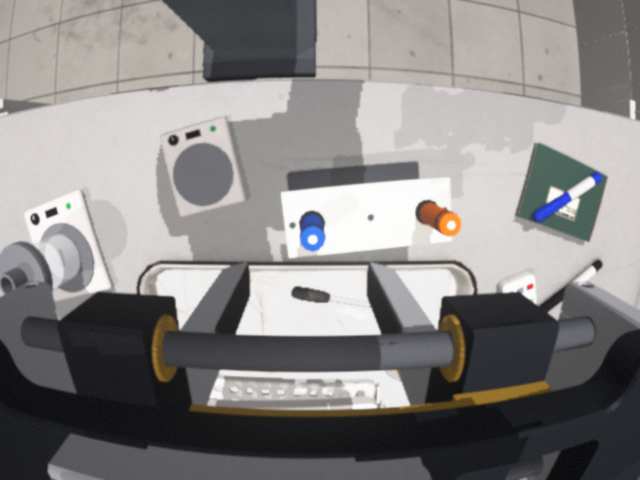

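The blue probe's handle top is at (313,238), and the orange probe at (449,222) is clear of the right finger.

>>> carry_out --pt "-0.28 0 0.005 0.04 0" --pt "-0.28 0 0.005 0.12 0" --pt "-0.28 0 0.005 0.2 0" --pt "-0.28 0 0.005 0.26 0" --pt "-0.28 0 0.005 0.287 0" --pt "-0.28 0 0.005 0.287 0" --pt "-0.28 0 0.005 0.287 0" --pt "0.7 0 0.005 0.287 0" --pt "0.7 0 0.005 0.287 0" --pt "0.7 0 0.005 0.287 0" --pt "0.7 0 0.005 0.287 0" --pt "0.7 0 0.005 0.287 0" --squeeze 25

```text
t: 12.5
tool_pos: [0.4713, 0.1585, 0.1257]
eef_rot: [[-1.0, -0.0, 0.0], [-0.0, 1.0, -0.0], [-0.0, -0.0, -1.0]]
ft_force: [-0.0, -0.1, 0.4]
gripper_width: 0.0236
gripper_force: 0.0
```

>>> carry_out --pt "0.7 0 0 0 0" --pt "0.7 0 0 0 0" --pt "0.7 0 0 0 0" --pt "0.7 0 0 0 0"

```text
t: 12.9
tool_pos: [0.4713, 0.1584, 0.1256]
eef_rot: [[-1.0, -0.0, 0.0], [-0.0, 1.0, 0.0], [-0.0, 0.0, -1.0]]
ft_force: [-0.9, -0.2, 1.1]
gripper_width: 0.0196
gripper_force: 25.0
```

>>> carry_out --pt "0.7 0 0 -0.02 0" --pt "0.7 0 0 -0.06 0" --pt "0.7 0 0 -0.12 0" --pt "0.7 0 0 -0.18 0" --pt "0.7 0 0 -0.25 0" --pt "0.7 0 0 -0.32 0" --pt "0.7 0 0 -0.36 0" --pt "0.7 0 0 -0.36 0" --pt "0.7 0 0 -0.36 0"

```text
t: 13.8
tool_pos: [0.4709, 0.1584, 0.3049]
eef_rot: [[-1.0, -0.0, -0.001], [-0.0, 1.0, -0.0], [0.001, -0.0, -1.0]]
ft_force: [0.4, -0.6, -1.7]
gripper_width: 0.0197
gripper_force: 25.0
```

```bash
cat > pr.py <<'E'
from h import *
def probe():
    s=bot.observe(); tp=np.array(s['tool_pos']); print(tp,s['t'],s['ft_force'])
    out={}
    for n in('side','top','wrist'):
        ci,im,d=shot(n); P=(wpts if n=='wrist' else pts)(ci,d)-tp; out[n]=(ci,im,d,P+tp)
        r=np.hypot(P[...,0],P[...,1])
        for nm,z0,z1 in (('shaft',-.115,-.02),('collar',-.015,-.004),('tipz',-.14,-.09)):
            p=P[(d>0)&(P[...,2]>z0)&(P[...,2]<z1)&(r<.02)]
            if len(p)<8: print(n,nm,len(p)); continue
            print(n,nm,len(p),'zmin',p[:,2].min().round(4))
            if nm=='shaft':
                if n=='side':  # nearest surface: axis = surface + 6 mm; use left/right mid per slice along image x
                    for a,b in((-.04,-.02),(-.06,-.04),(-.08,-.06),(-.1,-.08),(-.115,-.1)):
                        q=p[(p[:,2]>a)&(p[:,2]<b)]
                        if len(q)>8:
                            c=np.array(ci['R'])[0,:2]; e=np.array(ci['R'])[2,:2]; e=e/np.linalg.norm(e); c=c/np.linalg.norm(c)
                            l=q[:,:2]@c; f=np.percentile(q[:,:2]@e,10); xy=c*(l.min()+l.max())/2+e*(f+.006)
                            print('   ',a,b,len(q),np.round(xy,4),'w',np.round(np.ptp(l),4))
                else: print('   ',circ(p))
    return out
if __name__=='__main__':
    import sys
    o=probe(); 
    if len(sys.argv)>1: save(sys.argv[1],o['side'][1]); save(sys.argv[1]+'w',o['wrist'][1])
E
python3 pr.py p1
```

```text
[0.47090521 0.15835932 0.30487308] 13.8 [ 0.38188221 -0.57855324 -1.65478517]
side shaft 186 zmin -0.1148
    -0.04 -0.02 40 [ 0.0027 -0.0021] w 0.0108
    -0.06 -0.04 40 [ 0.0018 -0.0017] w 0.0111
    -0.08 -0.06 36 [ 0.003  -0.0027] w 0.0103
    -0.1 -0.08 39 [ 0.0022 -0.0028] w 0.011
    -0.115 -0.1 31 [ 0.0015 -0.0026] w 0.011
side collar 41 zmin -0.0149
side tipz 51 zmin -0.1164
top shaft 0
top collar 0
top tipz 0
wrist shaft 417 zmin -0.1149
    [-0.0009 -0.0006  0.0065]
wrist collar 437 zmin -0.015
wrist tipz 110 zmin -0.1158
```

The probe is held upright, with its tip 116 mm below the TCP.

>>> carry_out --pt "0.7 -0.008 -0.04 0 0" --pt "0.7 -0.022 -0.12 0 0" --pt "0.7 -0.037 -0.2 0 0" --pt "0.7 -0.053 -0.29 0 0" --pt "0.7 -0.07 -0.38 0 0" --pt "0.7 -0.086 -0.47 0 0" --pt "0.7 -0.103 -0.56 0 0" --pt "0.7 -0.116 -0.63 0 0" --pt "0.7 -0.125 -0.68 0 0" --pt "0.7 -0.129 -0.704 0 0" --pt "0.7 -0.129 -0.704 0 0" --pt "0.7 -0.129 -0.704 0 0"

```text
t: 15.15
tool_pos: [0.5355, -0.1926, 0.3048]
eef_rot: [[-1.0, -0.001, -0.001], [-0.001, 1.0, 0.001], [0.001, 0.001, -1.0]]
ft_force: [0.2, -0.2, -1.5]
gripper_width: 0.02
gripper_force: 25.0
```

>>> carry_out --pt "0.7 0 0 0 0" --pt "0.7 0 0 0 0"

```text
t: 15.35
tool_pos: [0.5358, -0.1924, 0.3056]
eef_rot: [[-1.0, -0.002, 0.0], [-0.002, 1.0, 0.0], [-0.0, 0.0, -1.0]]
ft_force: [-0.4, -0.1, -1.4]
gripper_width: 0.0197
gripper_force: 25.0
```

```bash
python3 pr.py p2; python3 cv.py
python3 - <<'E'
from h import *
for i in range(1):
    ci,im,d=shot('side'); P=pts(ci,d); n=np.hypot(P[...,0]-.535,P[...,1]+.194)
    c=np.array(ci['R'])[0,:2]; c/=np.linalg.norm(c)
    for nm,z0,z1,rm in (('bush',.125,.14,.022),('shaft',.195,.26,.02)):
        p=P[(d>0)&(P[...,2]>z0)&(P[...,2]<z1)&(n<rm)]; l=p[:,:2]@c; print(nm,len(p),(l.min()+l.max())/2,np.ptp(l))
E
```

```text
[ 0.53576092 -0.19239328  0.30560394] 15.35 [-0.36185357 -0.10274043 -1.35280254]
side shaft 340 zmin -0.1148
    -0.04 -0.02 68 [ 0.0011 -0.0012] w 0.0108
    -0.06 -0.04 75 [ 0.0014 -0.0008] w 0.011
    -0.08 -0.06 74 [ 0.0013 -0.002 ] w 0.0111
    -0.1 -0.08 72 [ 0.0017 -0.0012] w 0.0113
    -0.115 -0.1 51 [ 0.0017 -0.0015] w 0.0113
side collar 79 zmin -0.015
side tipz 90 zmin -0.1159
top shaft 0
top collar 0
top tipz 0
wrist shaft 415 zmin -0.1141
    [ 0.0002 -0.0009  0.0065]
wrist collar 422 zmin -0.0146
wrist tipz 108 zmin -0.1141
[ 0.53578304 -0.19296226  0.30567527] 15.5
bushtop 313 [ 0.5354 -0.1936  0.0153] [ 0.53142057 -0.19352589  0.14332228]
disc 4450 [ 0.5355 -0.1938  0.0439] [ 0.52871423 -0.19451623  0.11735085]
plane [-0.00089138 -0.0008565   0.11736062]
bush 142 0.5670927393629125 0.026732078189835695
shaft 227 0.5683506996781797 0.011411126581288955
```

>>> carry_out --pt "0.7 0.0015 -0.0005 0.02 0" --pt "0.7 0.0015 -0.0005 0.04 0" --pt "0.7 0.0015 -0.0005 0.06 0" --pt "0.7 0.0015 -0.0005 0.068 0" --pt "0.7 0.0015 -0.0005 0.068 0" --pt "0.7 0.0015 -0.0005 0.068 0"

```text
t: 16.2
tool_pos: [0.5351, -0.1939, 0.2715]
eef_rot: [[-1.0, 0.0, 0.0], [0.0, 1.0, -0.0], [-0.0, -0.0, -1.0]]
ft_force: [0.1, -0.4, -1.0]
gripper_width: 0.0196
gripper_force: 25.0
```

```bash
cat > rel.py <<'E'
from h import *
s=bot.observe(); print(s['tool_pos'],s['t'],s['ft_force'])
def edges(P,d,c,z0,z1,rm,tp):
    n=np.hypot(P[...,0]-tp[0],P[...,1]-tp[1]); p=P[(d>0)&(P[...,2]>z0)&(P[...,2]<z1)&(n<rm)]; l=p[:,:2]@c
    return len(p),round((l.min()+l.max())/2,4),round(float(np.ptp(l)),4)
z=float(s['tool_pos'][2])-.116; top=max(z+.005,.148)
for k in range(2):
  for nme in('side','wrist'):
    ci,im,d=shot(nme); P=(wpts if nme=='wrist' else pts)(ci,d)
    c=np.array(ci['R'])[0,:2]; c=c/np.linalg.norm(c)
    print(nme,c.round(3),'bush',edges(P,d,c,.122,.14,.025,(.5353,-.1938)),'shaft',edges(P,d,c,top,z+.09,.02,(.5353,-.1938)))
    if nme=='wrist':
        n=np.hypot(P[...,0]-.5353,P[...,1]+.1938)
        a=P[(d>0)&(P[...,2]>.139)&(P[...,2]<.147)&(n<.0175)]; b=P[(d>0)&(P[...,2]>top)&(P[...,2]<z+.09)&(n<.02)]
        print(' bush',circ(a),'shaft',circ(b)); save('wx%d'%k,im)
    else: save('sx%d'%k,cv2.resize(im[160:300,270:410],None,fx=4,fy=4,interpolation=cv2.INTER_CUBIC))
E
python3 rel.py
```

```text
[ 0.5350567  -0.19392921  0.27152433] 16.2 [ 0.10366822 -0.37749931 -1.04431639]
side [ 0.97  -0.244] bush (159, np.float64(0.5671), 0.0267) shaft (283, np.float64(0.5683), 0.0115)
wrist [0. 1.] bush (140, np.float64(-0.1938), 0.0283) shaft (406, np.float64(-0.1945), 0.0127)
 bush [ 0.5353 -0.1937  0.0151] shaft [ 0.5353 -0.1946  0.0065]
side [ 0.97  -0.244] bush (167, np.float64(0.5671), 0.0268) shaft (292, np.float64(0.5685), 0.0117)
wrist [0. 1.] bush (147, np.float64(-0.1935), 0.029) shaft (403, np.float64(-0.1945), 0.0126)
 bush [ 0.5354 -0.1939  0.0151] shaft [ 0.5353 -0.1946  0.0065]
```

View pics/wx1.png

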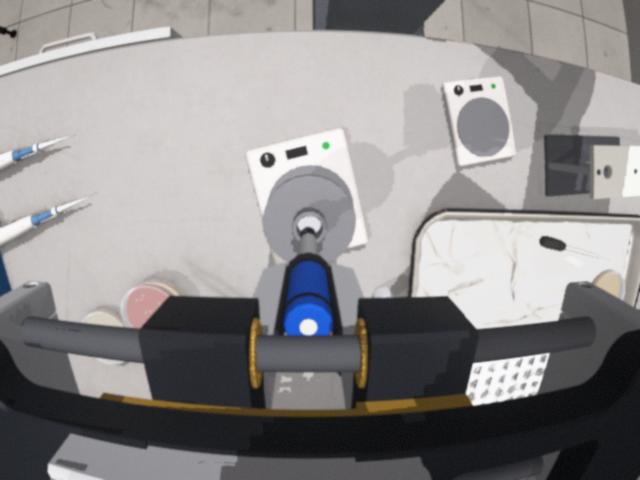

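The shaft tip stands over the bore at (308,222), concentric to within about 1 mm.

>>> carry_out --pt "0.7 0.001 0.0015 0 0" --pt "0.7 0.001 0.0015 0.01 0" --pt "0.7 0.001 0.0015 0.02 0" --pt "0.7 0.001 0.0015 0.03 0" --pt "0.7 0.001 0.0015 0.04 0" --pt "0.7 0.001 0.0015 0.05 0" --pt "0.7 0.001 0.0015 0.06 0" --pt "0.7 0.001 0.0015 0.06 0"

```text
t: 17.2
tool_pos: [0.534, -0.1928, 0.2403]
eef_rot: [[-1.0, -0.0, -0.002], [-0.0, 1.0, 0.001], [0.002, 0.001, -1.0]]
ft_force: [-0.6, 0.0, -1.1]
gripper_width: 0.0195
gripper_force: 25.0
```

```bash
python3 rel.py
```

```text
[ 0.53403458 -0.19283273  0.24031536] 17.2 [-0.64719728  0.04011294 -1.06676446]
side [ 0.97  -0.244] bush (144, np.float64(0.5671), 0.0268) shaft (224, np.float64(0.5668), 0.0117)
wrist [0. 1.] bush (244, np.float64(-0.1933), 0.0281) shaft (325, np.float64(-0.1934), 0.012)
 bush [ 0.5352 -0.194   0.0153] shaft [ 0.5341 -0.1936  0.0061]
side [ 0.97  -0.244] bush (145, np.float64(0.5671), 0.0267) shaft (200, np.float64(0.567), 0.0113)
wrist [0. 1.] bush (245, np.float64(-0.1933), 0.0282) shaft (325, np.float64(-0.1937), 0.012)
 bush [ 0.5354 -0.1938  0.0151] shaft [ 0.5349 -0.1938  0.0061]
```

>>> carry_out --pt "0.7 -0.0005 0 0.015 0" --pt "0.7 -0.0005 0 0.03 0" --pt "0.7 -0.0005 0 0.045 0" --pt "0.7 -0.0005 0 0.06 0" --pt "0.7 -0.0005 0 0.075 0" --pt "0.7 -0.0005 0 0.09 0" --pt "0.7 -0.0005 0 0.105 0" --pt "0.7 -0.0005 0 0.119 0" --pt "0.7 -0.0005 0 0.119 0" --pt "0.7 -0.0005 0 0.119 0" --pt "0.7 -0.0005 0 0.119 0"

```text
t: 18.5
tool_pos: [0.535, -0.1933, 0.1825]
eef_rot: [[-1.0, -0.0, 0.001], [-0.0, 1.0, -0.001], [-0.001, -0.001, -1.0]]
ft_force: [-0.2, -0.6, -1.9]
gripper_width: 0.0196
gripper_force: 25.0
```

```bash
sed -i 's/z+.09/z+.094/' rel.py; python3 rel.py; python3 cv.py
python3 - <<'E'
from h import *
ci,im,d=shot('side'); P=pts(ci,d); n=np.hypot(P[...,0]-.535,P[...,1]+.194)
for nm,z0,z1 in (('skirt',.095,.116),('wall',.03,.09)):
    p=P[(d>0)&(P[...,2]>z0)&(P[...,2]<z1)&(n<.055)]; print(nm,len(p),cfit(p),p.min(0),p.max(0))
save('s9',cv2.resize(im[180:330,240:440],None,fx=4,fy=4,interpolation=cv2.INTER_CUBIC))
E
```

```text
[ 0.53503624 -0.19326907  0.18248044] 18.5 [-0.16273691 -0.57446553 -1.85664445]
side [ 0.97  -0.244] bush (147, np.float64(0.5671), 0.0269) shaft (36, np.float64(0.5679), 0.0096)
[ 0.5350095  -0.1932586   0.18248557] 18.6
bushtop 545 [ 0.5345 -0.1937  0.0147] [ 0.5274945 -0.1938393  0.1431235]
disc 7283 [ 0.5354 -0.1939  0.0436] [ 0.52010867 -0.19384442  0.1173918 ]
plane [0.0041546  0.00023686 0.117447  ]
skirt 661 [ 0.5346343  -0.19967637  0.03507225] [ 0.49289009 -0.2396884   0.09506277] [ 0.57880022 -0.15334973  0.11599546]
wall 934 [ 0.53601014 -0.19485466  0.0332663 ] [ 0.50132555 -0.23127075  0.03000744] [ 0.56759969 -0.19107672  0.08998354]Traceback (most recent call last):
  File "rel.py", line 11, in <module>
    print(nme,c.round(3),'bush',edges(P,d,c,.122,.14,.025,(.5353,-.1938)),'shaft',edges(P,d,c,top,z+.094,.02,(.5353,-.1938)))
                                                                                  ~~~~~^^^^^^^^^^^^^^^^^^^^^^^^^^^^^^^^^^^^^
  File "rel.py", line 5, in edges
    return len(p),round((l.min()+l.max())/2,4),round(float(np.ptp(l)),4)
                         ~~~~~^^
    return umr_minimum(a, axis, None, out, keepdims, initial, where)
ValueError: zero-size array to reduction operation minimum which has no identity
```

View pics/s9.png

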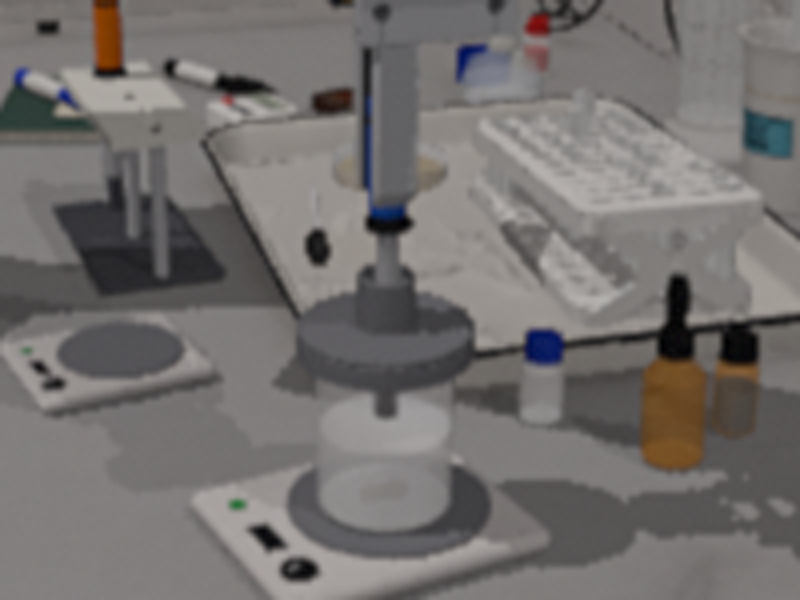

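The shaft passes centrally through the bush at crop (387,270). The tip shows in the beaker at (385,412), at z ≈ 0.066 where half-way is 0.0655. The cover is level, and the beaker, bottle, vial and orange probe have not moved.

```bash
python3 -c "
from cell import bot
print(bot.finish_job())"
```

```text
the job is handed in; nothing more can be done
None
```

The job is handed in: the cover sits home and level on the beaker, and the gripper holds the blue probe upright through the bush, within about 1 mm of centre, its tip about half-way down the beaker.

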